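# Snap the peg tub's lid shut all round

## Robot

A 6-joint arm with a two-finger parallel gripper is mounted at the origin on the work surface. World frame = base frame: x ahead of the robot, y to its left, z up, the work surface at z = 0. Lengths are in m, angles in degrees, forces in N, time in s.
With the tool pointing down it reaches from about 0.35 to 0.875 m from the base axis. Payload 4.2 kg.
Tool frame: the origin (TCP) lies midway between the tips of the shut fingers; the grasp point (between the pads) lies 19 mm behind it; z points along the fingers, y is the line along which they close (so a half turn about z gives the same grasp; the last joint's range is limited). The gripper opens to 87 mm and grips with 3 to 60 N. Pads are 19 mm wide; open, the fingers measure 117 mm over their backs; the gripper's body (75 mm by 190 mm) begins 51 mm behind the grasp point.
Start: joints at [82.827, 22.042, 0.453, 0, -68.411, -14.817], TCP at [0.234, 0.58, 0.223] pointing down, gripper open.
Joint ranges: [-179.83, 179.83], [-69.29, 118.12], [-61.27, 80.66], [-181.25, 117.63], [-171.15, -9.14], [-177.46, 177.46]. Speed limits (degrees/s): [159.86, 159.86, 180, 180, 180, 180].

## Interface

Orientations are given as [roll, pitch, yaw] about the fixed x, y, z axes, in that order (R = Rz(yaw) Ry(pitch) Rx(roll)).
In Python, from workcell import env gives the robot as it stands. The module is installed in compiled form; this text tells all that it offers. Calls block until the motion is done:
- env.goto(position, orientation): joint-space move of the TCP to a pose.
- env.move_straight(position, rotation=None, rate=0.15, force_limit=None): straight line of the TCP; rotation=None keeps the orientation; rate is the mean speed in m/s. With force_limit (N) it stops when the force on the tool has changed by that much, and returns True; else False.
- env.set_joints(angles): joint-space move.
- env.gripper_to(opening, grasp_force=None): opening from 0.0 (shut) to 1.0 (fully open); grasp_force is the grip in N (None keeps the last); returns when the fingers have stopped.
- env.dwell(seconds).
- env.inverse_kinematics(position, orientation): joint angles nearest the present ones, or None.
- env.read_state(): the state.
- env.grab_frame(name): name is "scene" or "top"; returns a dict with "image" (384x512x3 uint8, blue, green, red), "fx", "fy", "cx", "cy" (pixels), "position" and "orientation" of the camera in the world. Camera axes: x right, y up, looking along -z (the intrinsics and any distortion apply to the point x, -y, -z); pixel columns grow to the right and rows downward; lengths in m; the calibration is good to about 2 mm. A picture is of the moment at which its call begins. There is no depth.
A pose or a line that the arm cannot do raises env.Unreachable and nothing moves.
- env.close_job(): hands the job in; it is judged then, once.
Trained networks look in a picture, given as the dict that the camera call returned (one of the last four; its "shot" number tells which), for a name from the list of things; names that differ only in an ending like _2 or _b are one class to them, and where a whole thing is asked for, a point or a joint stands for the part that bears it (a point fixed in the world has none). Each returns a list of dicts, best first, with "score" (0 to 1); they miss things now and then, are a little off and sometimes report something else, mostly with a low value. They report only what shows in the picture. A call takes as long as a camera call.
- env.search_frame(picture, thing): "xyz" ([x, y, z] in m, in world coordinates, good to about 4 mm: the middle of the surface that is visible of it).
- env.trace(picture, thing): "mask" (384x512 bool, what is visible of it).
The state is a dict: "clock": time; "joint_positions": joint angles; "qvel": joint speeds; "joint_torque": joint torques, N m; "position": TCP position; "tool_rot": TCP orientation; "force": force on the tool from outside, world axes, zero at the start; "wrist_torque": the same for the moment, N m; "opening": opening from 0.0 (shut) to 1.0 (fully open); "finger_force": force on a finger pad.
Only numpy, scipy, OpenCV 4.12 (cv2) and the standard library are available. Lean on these libraries where they do the work, as an engineer would, in place of code of your own. Each camera call takes 0.05 s, during which the arm holds its last target. There are 200 camera calls.

## Task

The tent pegs are packed, but the lid of the clear tub is only resting in place: its four orange rim sections still stand up. Press each of the four down with the fingertips until it snaps fully home, flush with the white corners. Leave the tub standing where it is, not lifted, tipped or shoved along, and leave the mug and the steel peg extractor where they lie.

Things in the scene. Friction and masses are not known exactly. Their poses are not given: they have to be found in the camera images.
- tub: clear plastic storage tub with a clear lid, loose on the bench, about 0.9 kg with five purple pegs and a mallet head packed inside; 150 mm (its x) by 220 mm (its y), vertical walls, 70 mm high to the top of the four white fixed lid corners (each 28 x 28 mm). The lid's middle is recessed, its top 62 mm up. Origin at the centre of the underside, z up. Around the rim, between the white corners, lie four orange sections, each of which slides straight down up to 8 mm and stays
- front_top (a point): centre of the top face of the orange rim section on the tub's -x side (22 mm in the tub's x by 160 mm in its y, at tub x -64 mm, y 0); its height over the tub's underside is 78 mm when fully open, 70 mm when shut; it moves with the section
- back_top (a point): the same for the section on the tub's +x side (22 by 160 mm, at tub x +64 mm, y 0)
- left_top (a point): the same for the section on the tub's +y side (90 mm in the tub's x by 22 mm in its y, at tub x 0, y +99 mm)
- right_top (a point): the same for the section on the tub's -y side (90 by 22 mm, at tub x 0, y -99 mm)
- snap_front (a joint): how far the front section is pressed down, m: 0 fully open, 0.008 fully home; 0 to 0.003 at the start. All four catch stiffly: about 6 N moves one down, anywhere along its length, it stays where it is left, and the last of the 8 mm ends on a hard stop. A press of 10 to 15 N at the middle takes it home
- snap_back (a joint): the same for the back section
- snap_left (a joint): the same for the left section
- snap_right (a joint): the same for the right section
- mug_mid (a point): bystander: centre of a blue ceramic mug, half-way up, 80 mm across at the rim, 92 mm high, with a handle at one side; loose on the bench beside one end of the tub
- extractor: bystander: steel peg extractor lying on the bench beside one end of the tub, 12 mm bar; a 102 mm cross handle, a shank along its x and a hook at the +x end, 160 mm long over all; origin under the middle of the shank

How it is judged:
By the outcome, as a careful person would: the job done as asked, in the order asked, and still so for the second after the job is handed in, with the robot touching nothing.
It also fails if it takes over 50 s, if anything falls off the work surface, if the arm or the gripper's body presses on something with over 40 N, if the wrist force passes 120 N, or if a joint passes its speed limit or range.

## Working session

There is one attempt and no reset: what is moved stays moved. The work goes in short steps, each a Python script; the robot and the scene stay as the last script left them, time stands still between calls to the robot, and variables do not carry over. Pictures are saved under pics/ and viewed, at most 10 in all, crops included, and the job is handed in when it is done.

```bash
mkdir -p pics; python3 - <<'E'
from workcell import env
import cv2,numpy as np
ims=[]
for n in("scene","top"):
    f=env.grab_frame(n); ims.append(f["image"]); cv2.imwrite(f"pics/{n}0.png",f["image"])
    print(n,{k:f[k] for k in f if k!="image"})
    for t in("tub","front_top","back_top","left_top","right_top","mug_mid","extractor"):
        print(t,[(np.round(d["xyz"],3).tolist(),round(d["score"],2)) for d in env.search_frame(f,t)][:4])
cv2.imwrite("pics/both.png",cv2.resize(np.vstack(ims),None,fx=.78,fy=.78))
print(env.read_state())
E
```

```text
scene {'fx': 373.1853504704785, 'fy': 373.1853504704785, 'cx': 252.9035174876377, 'cy': 193.46488539536966, 'position': array([ 0.8636896 , -0.31814263,  0.77298259]), 'orientation': array([33.02388704, -0.37360524, 42.95742831]), 'shot': 1}
tub [([0.518, -0.033, 0.059], 0.9)]
front_top [([0.439, -0.01, 0.082], 0.58)]
back_top [([0.565, -0.042, 0.08], 0.89)]
left_top [([0.523, 0.073, 0.079], 0.91)]
right_top [([0.483, -0.119, 0.078], 0.65)]
mug_mid [([0.527, 0.186, 0.06], 0.84)]
extractor [([0.469, -0.232, 0.01], 0.58)]
top {'fx': 492.2516649861066, 'fy': 492.2516649861066, 'cx': 256.7105322175875, 'cy': 195.69638422187515, 'position': array([0.41546115, 0.04113159, 1.00441349]), 'orientation': array([  8.83452168,  -1.67032946, -89.78177524]), 'shot': 2}
tub [([0.499, -0.022, 0.06], 0.79)]
front_top [([0.437, -0.009, 0.075], 0.82), ([0.485, -0.12, 0.074], 0.27)]
back_top [([0.563, -0.037, 0.076], 0.83)]
left_top [([0.516, 0.075, 0.077], 0.67)]
right_top [([0.485, -0.121, 0.075], 0.94), ([0.439, -0.006, 0.079], 0.72), ([0.568, -0.035, 0.073], 0.52)]
mug_mid [([0.531, 0.199, 0.031], 0.81)]
extractor [([0.462, -0.225, 0.012], 0.87)]
{'clock': 0.8, 'joint_positions': array([ 8.28262236e+01,  2.20394912e+01,  4.54761175e-01, -2.74045983e-04,
       -6.84116837e+01, -1.48166509e+01]), 'qvel': array([-0.03169854,  0.01467176, -0.01190178, -0.11914583,  0.0163836 ,
       -0.02330971]), 'joint_torque': array([ 3.01609662e-04, -3.90410364e+01,  1.87612814e+01,  4.22459945e+00,
        1.55672705e-02, -1.23434549e-05]), 'position': array([0.23400173, 0.57953087, 0.22258706]), 'tool_rot': array([-1.79996598e+02,  1.16345789e-03, -2.19905281e+01]), 'force': array([ 1.30045302,  0.20933879, -0.29372024]), 'wrist_torque': array([-0.01170969,  0.06250141,  0.02056541]), 'finger_force': 0.0, 'opening': 1.0041772564861133}
```

View pics/both.png

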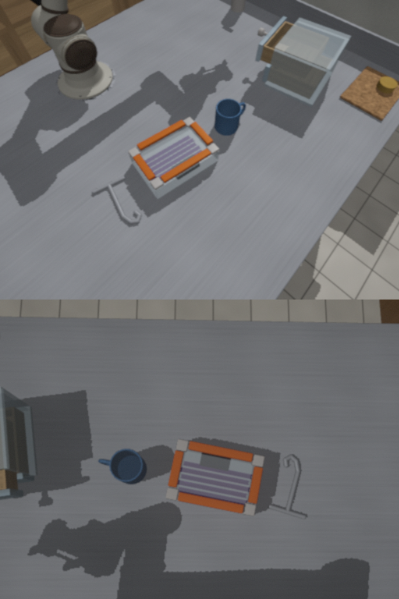

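The tub reads consistently in both views: centre about (0.501, -0.024), yaw about -11.3°, section tops about 0.077 m up. In the picture, the mug is off the left end and the extractor off the right end. A box stands near the start pose, so I raise the arm first and then press.

```bash
cat > h.py <<'E'
from workcell import env
import numpy as np
C=np.array([.5014,-.0238]); YAW=-11.3
S=dict(front=(-.064,0,0),back=(.064,0,0),left=(0,.099,90),right=(0,-.099,90))
def at(n,z):
    x,y,_=S[n]; a=np.radians(YAW)
    return [C[0]+x*np.cos(a)-y*np.sin(a),C[1]+x*np.sin(a)+y*np.cos(a),z]
def ori(n):   # finger line along the section; pick the half turn with the smaller last joint
    q=[(o,env.inverse_kinematics(at(n,.13),o)) for o in ([180,0,YAW+S[n][2]+k] for k in(0,180,-180))]
    return min((p for p in q if p[1] is not None),key=lambda p:abs(p[1][5]-env.read_state()["joint_positions"][5]))[0]
def press(n,f=13):
    env.goto(at(n,.11),ori(n)); env.move_straight(at(n,.086),rate=.08)
    f0=env.read_state()["force"]
    hit=env.move_straight(at(n,.064),rate=.012,force_limit=f)
    s=env.read_state(); print(n,hit,np.round(s["position"],4),np.round(s["force"]-f0,1),round(s["clock"],1))
    env.move_straight(at(n,.11),rate=.12)
E
python3 - <<'E'
from h import *
p=env.read_state()["position"]
env.move_straight([p[0],p[1],.38],rate=.25); env.gripper_to(0.0)
env.move_straight([.3,.3,.38],rate=.3)
env.goto(at("front",.2),ori("front"))
press("front")
import cv2
f=env.grab_frame("scene"); cv2.imwrite("pics/s1.png",cv2.resize(f["image"][140:260,130:310],None,fx=4,fy=4,interpolation=cv2.INTER_CUBIC))
E
```

```text
front True [ 0.4387 -0.0113  0.0704] [-0.9  0.7  4.6] 7.8
```

View pics/s1.png

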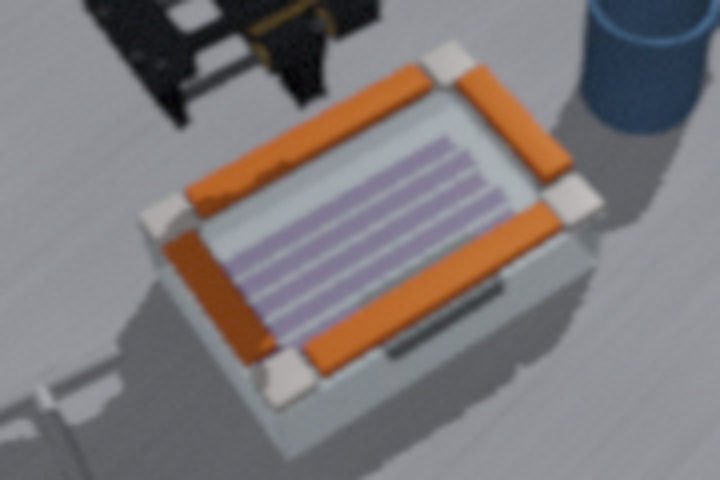

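The crop shows the front section, at about (300,140), roughly level with its corners. The arm stopped at z = 0.0704, close to home. The fingers look apart, so I check the opening before going on.

```bash
python3 - <<'E'
from h import *
s=env.read_state(); print(s["opening"],s["tool_rot"],s["position"],s["clock"])
env.gripper_to(0.0,20); s=env.read_state(); print(s["opening"],s["clock"])
import cv2
f=env.grab_frame("scene"); cv2.imwrite("pics/s2.png",cv2.resize(f["image"][60:260,130:310],None,fx=3,fy=3,interpolation=cv2.INTER_CUBIC))
E
```

```text
0.00422772177432369 [ 1.79928439e+02  1.45693636e-01 -1.13061068e+01] [ 0.43792237 -0.01138877  0.10923997] 8.35
0.010224943570965001 8.5667
```

View pics/s2.png

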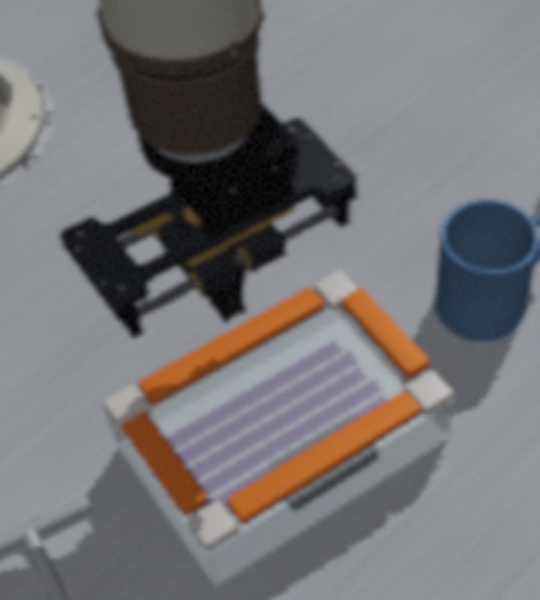

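The gripper is shut with its tips at (230,310) over the front section, so the earlier impression was just its wide frame. I continue with the other three.

```bash
python3 - <<'E'
from h import *
import cv2
for n in("right","back","left"): press(n,15)
env.move_straight(at("left",.2),rate=.25)
env.goto([.3,-.0,.35],ori("front"))
a=[]
for n in("scene","top"):
    f=env.grab_frame(n); a.append(f)
    for t in S: print(n,t,[(np.round(d["xyz"],3).tolist(),round(d["score"],2)) for d in env.search_frame(f,t+"_top")][:1])
    for t in("mug_mid","extractor"): print(t,[np.round(d["xyz"],3).tolist() for d in env.search_frame(f,t)][:1])
print(env.read_state()["clock"])
cv2.imwrite("pics/s3.png",cv2.resize(a[0]["image"][140:260,130:310],None,fx=4,fy=4,interpolation=cv2.INTER_CUBIC))
cv2.imwrite("pics/top3.png",a[1]["image"])
E
```

```text
right True [ 0.482  -0.1209  0.0704] [-1.4 -0.3  4.3] 11.5
back True [ 0.5642 -0.0363  0.0705] [-1.9  1.1  2.4] 15.1
left True [0.5208 0.0733 0.0704] [-0.4  0.1  4.3] 18.5
scene front [([0.436, -0.012, 0.072], 0.93)]
scene back [([0.567, -0.043, 0.073], 0.93)]
scene left [([0.529, 0.184, 0.06], 0.69)]
scene right [([0.486, -0.12, 0.07], 0.79)]
mug_mid [[0.526, 0.186, 0.06]]
extractor []
top front [([0.439, -0.008, 0.07], 0.97)]
top back [([0.562, -0.032, 0.067], 0.67)]
top left [([0.521, 0.074, 0.07], 0.85)]
top right [([0.482, -0.121, 0.071], 0.83)]
mug_mid [[0.531, 0.197, 0.027]]
extractor [[0.462, -0.228, 0.011]]
21.6917
```

View pics/s3.png

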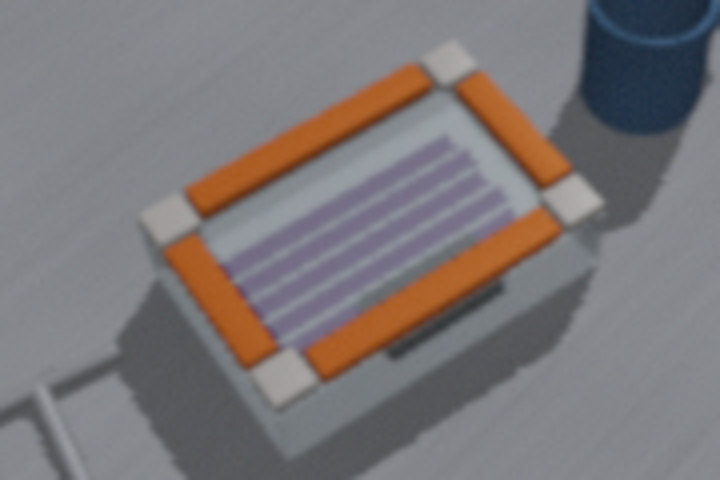

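All four sections stopped at the same height (0.0704), and the crop shows every orange face level with the white corners; the tub and mug are unmoved. I re-press the front once to confirm a hard stop, since it got the lightest press.

```bash
python3 - <<'E'
from h import *
env.goto(at("front",.2),ori("front"))
press("front",15)
env.move_straight(at("front",.22),rate=.2)
print(env.read_state()["clock"]); print(env.close_job())
E
```

```text
front True [ 0.4386 -0.0113  0.0704] [-0.6  1.3  3.4] 24.7
25.8667
the job is handed in; nothing more can be done
None
```

All four rim sections are pressed down to the same hard stop, and the last pictures show them flush with the white corners and the tub and mug unmoved. The overhead network put the extractor within about 3 mm of its starting spot. I handed the job in at about 26 s.

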